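# Hang the second shelf bracket on its slotted post

### The job

The little upper shelf needs its second bracket. Pick up the loose steel bracket that stands on the shelf, hook it into the top two slots of the empty slotted post so that it is level with the bracket on the other post, and press it firmly down until it is fully home and locked; then let go. Leave all the other things where they are.

Things in the scene. Friction and masses are not known exactly. Their poses are not given: they have to be found in the camera images.
- bracket_mid (a point): Loose grey folded-steel bracket, 165 mm long, 24 wide, 85 high, 0.42 kg, standing on its lower edge on the surface (z 0). Point: mid-width, half-way up (42.5 mm below the flat top), 70 mm in front of the rear face, near the centre of mass; grip across the 24 mm. x points to the rear, the way the hooks go in; z up. Lower edge flat for 95 mm from the rear, then rising to a 25 mm high front arm.
- hook (a point): On the loose bracket: in its rear face plane, mid-width, at the underside of the upper hook's neck; 68 mm above the lower edge, 17 mm below the top, 70 mm behind bracket_mid; same axes. Each hook: neck 8 mm high, 6 wide, reaching 11.5 mm behind the rear face, tongue turned down 12 mm below the neck. Gap between rear face and tongue: 7.5 mm at the tip, 4 mm at the neck.
- hook_low (a point): The same point of the lower, equal hook of the loose bracket, 50 mm below hook. At its far (front) end the bracket has a small lip, 7 mm above the flat top.
- slot (a point): On the empty post: in its front face, middle of the lower edge of the topmost slot, 200 mm up. x points into the post, square to its face; z up. Site:hook lies here, axes parallel, when the bracket is home. The tongues enter straight with the bracket 12 to 20 mm (best 16) above home, until its rear face meets the post; then it goes straight down until the necks stop on the slot edges.
- slot_low (a point): The same point of the next slot, 50 mm lower, for the lower hook. A spring strip inside the post pinches the hooks: by its own weight the bracket stops 4 to 5 mm above home; a push of 6 to 15 N (more the farther from the post) brings it down to a hard stop, and it stays there.
- post_empty: The empty post: fixed, upright grey steel box section, 40 mm wide, 34 deep, 262 high; origin at the foot, middle of its front face, axes as slot. One column of four slots, pitch 50 mm, each 13 mm wide and 28 high, in a 4 mm front wall. Foot plate 90 x 76 mm, 5 thick, reaching 25 mm in front of the face.
- slot_full (a point): The topmost slot's point on the other, equal post, 380 mm beside the empty one. It already carries an identical, fixed bracket in its top two slots, reaching 165 mm in front of that post, lower edge at 132 mm, top at 217 mm. A flat tie bar joins the posts at the back, near the top. Which of the two is on the left varies.
- tub_mid: square polypropylene food container with a blue latching lid, 110 mm square, 85 mm high, standing between and just behind the posts; origin at the centre of its underside. A bystander.
- tub_side: square polypropylene food container with a blue latching lid, 130 mm square, 95 mm high, at the left side; origin at the centre of its underside. A bystander.
- rice_bowl: stainless rice bowl, 124 mm across, 58 mm high, at the left; origin at the centre of its underside. A bystander.
- celadon_dish: grey-green celadon ceramic dish, 170 mm across, 32 mm high, at the right; origin at the centre of its underside. A bystander.
- tray: aluminium tray, 250 x 180 mm, 22 mm high, at the right; origin at the centre of its underside. A bystander.
Not all that is in view belongs to the job. Of the things shaped like the part that bears bracket_mid, the grey one is meant.

How it is judged:
By the outcome, as a careful person would: the job done as asked, in the order asked, and still so for the second after the job is handed in, with the robot touching nothing.
It also fails if it takes over 43 s, if anything falls off the work surface, if the arm or the gripper's body presses on something with over 40 N, if the wrist force passes 120 N, or if a joint passes its speed limit or range.

### The arm

A 7-joint arm with a two-finger parallel gripper is mounted at the origin on the work surface. World frame = base frame: x ahead of the robot, y to its left, z up, the work surface at z = 0. Lengths are in m, angles in degrees, forces in N, time in s.
With the tool pointing down it reaches from about 0.425 to 0.875 m from the base axis. Payload 4.7 kg.
Tool frame: the origin (TCP) lies on the centre line of the jaws, within the pads' length; the fingertips stand 19 mm ahead of it and the grasp point (between the pads) is the TCP; z points along the fingers, y is the line along which they close (so a half turn about z gives the same grasp; the last joint's range is limited). The gripper opens to 87 mm and grips with 3 to 60 N. Pads are 19 mm wide; open, the fingers measure 117 mm over their backs; the gripper's body (75 mm by 190 mm) begins 51 mm behind the grasp point.
Start: joints at [-68.749, 18.392, -4.016, 83.108, 1.295, 78.541, -3.26], TCP at [0.227, 0.609, 0.242] pointing down, gripper open.
Joint ranges: [-163.93, 163.93], [-17.29, 119.83], [-79.2, 71.16], [3.27, 140.29], [-89.18, 269.18], [5.43, 117.66], [-154.24, 154.24]. Speed limits (degrees/s): [147.25, 147.25, 180, 180, 180, 180, 180].

### API

Orientations are given as [roll, pitch, yaw] about the fixed x, y, z axes, in that order (R = Rz(yaw) Ry(pitch) Rx(roll)).
In Python, from cell import env, imaging gives the robot as it stands.
- The arm moves only by the shell command python3 -m crank 'ROWS' [OPENING] [FORCE]. ROWS is JSON, a list of rows, each an object of numbers: "x", "y", "z": the shift along the tool's x, y, z in m; "turn": the turn about the tool's z in rad. In form: [{"x": .., "y": .., "z": .., "turn": ..}, ...]. A call has 1 to 12 rows; each row is the pose to reach, as a shift and turn from the pose commanded when the call began, along the tool's axes at that moment; what a row does not reach only later rows make up. A row lasts 1/8 s, in which the tool goes at most 62.5 mm and 10.7 degrees, less where a joint would pass 70% of its speed; a pose out of reach is approached as far as the arm can. A call with a gripper value outside its range is refused whole. OPENING is the finger opening in m, from 0 to 0.087, set as the call begins (- or left out, the last holds). The fingers move at their own pace and stop on an object; FORCE is the grip in N (left out, the last holds). Time passes only in rows, so rows that repeat a pose let the fingers close. It gives the time, the measured TCP pose, the force, the opening and the grip force at its end, in the units of the state.
- env.get_obs(): the state, without advancing time (a new reading comes with each control period).
- imaging.read_camera(name): name is "side" or "top" or "wrist"; returns the picture (384x512x3 uint8, red, green, blue); there is no depth.
- imaging.get_calibration(name): a dict with "camera_matrix" (3x3 intrinsics, pixels), "position" and "attitude" of the camera in the world. Camera axes: x right, y up, looking along -z (the intrinsics and any distortion apply to the point x, -y, -z); pixel columns grow to the right and rows downward; lengths in m; the calibration is good to about 2 mm. A picture is of the moment at which its call begins: read the wrist's pose just before it. get_calibration takes no time and is no camera call; for the wrist camera it gives the pose at the moment of the call.
- env.sign_off(): hands the job in; it is judged then, once.
The state is a dict: "time_s": time; "qpos": joint angles; "joint_velocities": joint speeds; "effort": joint torques, N m; "tool_pos": TCP position; "tool_rot": TCP orientation; "force": force on the tool from outside, world axes, zero at the start; "wrist_torque": the same for the moment, N m; "grip_width": finger opening in m; "grasp_force": force on a finger pad.
Only numpy, scipy, OpenCV 4.12 (cv2) and the standard library are available. Lean on these libraries where they do the work, as an engineer would, in place of code of your own. Each camera call takes 0.05 s, during which the arm holds its last target. There are 200 camera calls.

## Working session

There is one attempt and no reset: what is moved stays moved. The work goes in short steps, Python scripts to look and compute and a shell command to move; the robot and the scene stay as the last step left them, time stands still between calls to the robot, and variables do not carry over. Pictures are saved under pics/ and viewed, at most 10 in all, crops included, and the job is handed in when it is done.

```bash
ls; mkdir -p pics; python3 - <<'E'
from cell import env, imaging
import cv2,numpy as np
o=env.get_obs(); print({k:np.round(v,3).tolist() for k,v in o.items()})
for n in("side","top"):
    c=imaging.get_calibration(n); print(n,{k:np.round(v,4).tolist() if not isinstance(v,str) else v for k,v in c.items()})
    im=imaging.read_camera(n); cv2.imwrite(f"pics/{n}0.png",im[...,::-1])
E
```

```text
pics
{'time_s': 0.0, 'qpos': [-68.747, 18.438, -4.016, 83.176, 1.296, 78.541, -3.261], 'joint_velocities': [0.052, -0.012, 0.005, 0.079, -0.03, -0.027, 0.048], 'effort': [-0.001, -49.128, -0.405, -31.253, -0.064, 0.044, 0.0], 'tool_pos': [0.227, 0.609, 0.24], 'tool_rot': [-179.89, 0.006, 159.557], 'force': [0.091, 0.435, 0.031], 'wrist_torque': [0.019, 0.062, 0.001], 'grasp_force': 0.0, 'grip_width': 0.087}
side {'camera_matrix': [[499.5165, 0.0, 247.1358], [0.0, 499.5165, 188.3343], [0.0, 0.0, 1.0]], 'position': [-0.0046, 1.2406, 1.2252], 'attitude': [51.0482, 0.081, -158.0251]}
top {'camera_matrix': [[399.2786, 0.0, 258.875], [0.0, 399.2786, 191.9375], [0.0, 0.0, 1.0]], 'position': [0.3083, 0.0334, 1.2575], 'attitude': [9.8897, -0.3915, -91.2356]}
```

View pics/side0.png

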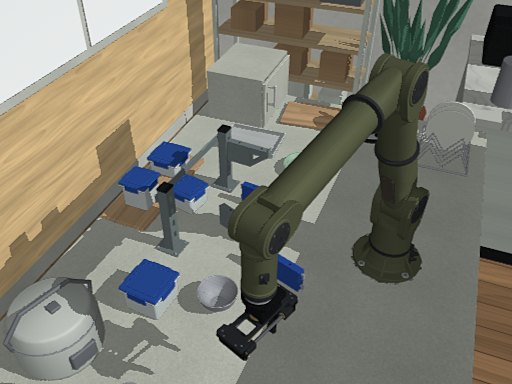

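View pics/top0.png

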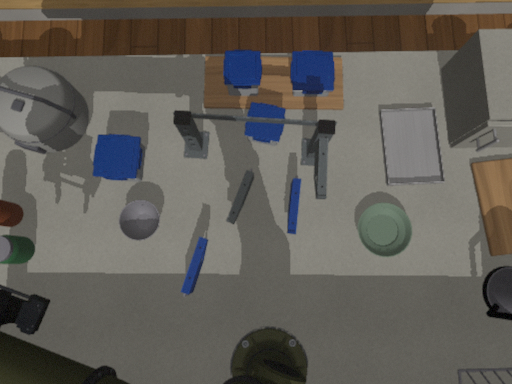

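The grey bracket (top, about 240,197) is the only grey one. The lookalikes at (294,206) and (195,266) are blue, and the bracket at (322,165) is the fixed one. The empty post is at (185,118) and the full one at (326,127). I'll confirm this in an enlarged crop.

```bash
python3 - <<'E'
import cv2,numpy as np
t=cv2.imread("pics/top0.png")
a=cv2.resize(t[100:235,165:265],None,fx=4.4,fy=4.4,interpolation=cv2.INTER_CUBIC)
b=cv2.resize(t[110:210,285:345],None,fx=5.94,fy=5.94,interpolation=cv2.INTER_CUBIC)
cv2.imwrite("pics/c1.png",np.hstack([a,b[:a.shape[0]]])[:600,:800]); print(a.shape,b.shape)
E
cat > h.py <<'E'
from cell import env, imaging
import cv2,numpy as np
from scipy.spatial.transform import Rotation as Ro
def R(e): return Ro.from_euler('xyz',e,degrees=True).as_matrix()
def world(c,u,v,z):
    K=np.array(c['camera_matrix']); r=np.linalg.solve(K,[u,v,1]); d=R(c['attitude'])@[r[0],-r[1],-r[2]]
    p=np.array(c['position']); return p+d*(z-p[2])/d[2]
def pix(c,P):
    q=R(c['attitude']).T@(np.array(P)-c['position']); q=q*[1,-1,-1]; q=np.array(c['camera_matrix'])@q; return q[:2]/q[2]
E
```

```text
(594, 440, 3) (594, 356, 3)
```

View pics/c1.png

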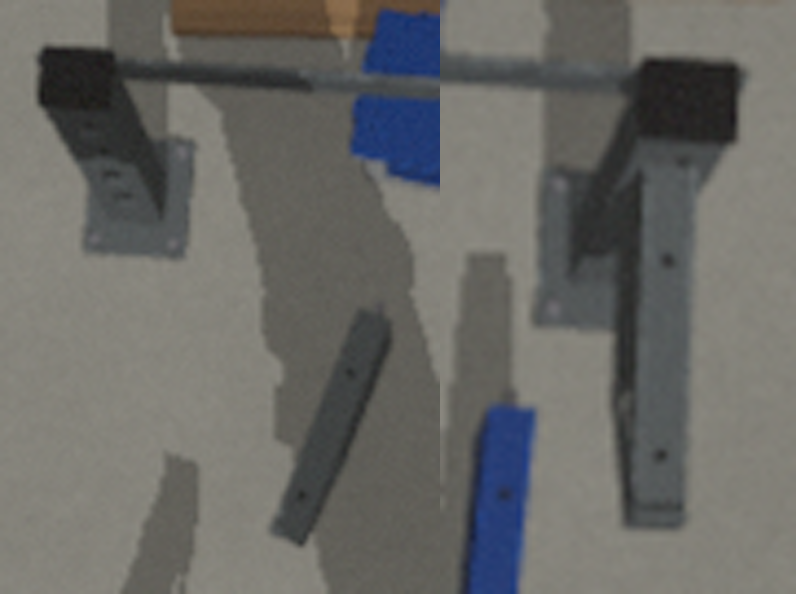

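The crop confirms it. The grey loose bracket runs from its rear hook at about (374,318) in the crop to its front lip at about (287,539). The empty post's cap has its front edge at crop (40,104)-(112,108).

```bash
python3 - <<'E'
from h import *
c=imaging.get_calibration("top")
A=lambda x,y:(165+x/4.4,100+y/4.4); B=lambda x,y:(285+x/5.94,110+y/5.94)
r=world(c,*A(375,319),.085); f=world(c,*A(287,539),.092); print(r,f,np.linalg.norm((r-f)[:2]))
d=(r-f)[:2]; d/=np.linalg.norm(d); print("yaw",np.degrees(np.arctan2(d[1],d[0])),"mid",r[:2]-.07*d)
pe=[world(c,*A(*q),.262) for q in((40,104),(112,108))]; pf=[world(c,*B(*q),.262) for q in((197,138),(295,140))]
print(pe,pf); a=np.mean(pe,0);b=np.mean(pf,0); print(a,b,np.linalg.norm(a-b), "dir", np.degrees(np.arctan2(*(a-b)[1::-1])))
# plates, z=.005 front corners
print([world(c,*A(*q),.005) for q in((83,252),(185,256))])
w=imaging.get_calibration("wrist"); o=env.get_obs(); T=R(o['tool_rot'])
print("cam in tool",T.T@(np.array(w['position'])-o['tool_pos']),Ro.from_matrix(T.T@R(w['attitude'])).as_euler('xyz',degrees=True),w['camera_matrix']); print(T.round(3))
E
```

```text
[0.57235924 0.04571507 0.085     ] [0.42237079 0.10674506 0.092     ] 0.16192960085692154
yaw -22.141305902487673 mid [0.50752124 0.07209752]
[array([0.66675559, 0.23978529, 0.262     ]), array([0.66346307, 0.19720158, 0.262     ])] [array([ 0.63348067, -0.13460195,  0.262     ]), array([ 0.63173973, -0.17750312,  0.262     ])]
[0.66510933 0.21849344 0.262     ] [ 0.6326102  -0.15605254  0.262     ] 0.37595329319249726 dir 85.0409003416967
[array([0.64499364, 0.25987048, 0.005     ]), array([0.64049038, 0.18509643, 0.005     ])]
cam in tool [ 0.06611899 -0.00039107 -0.14203534] [1.66001084e+02 7.43943920e-03 9.00656369e+01] [[291.77622642   0.         258.56337698]
 [  0.         291.77622642 193.10179406]
 [  0.           0.           1.        ]]
[[-0.937  0.349 -0.001]
 [ 0.349  0.937 -0.002]
 [-0.    -0.002 -1.   ]]
```

Measured: bracket at (0.507, 0.072) with yaw −22°. Its visible length came out at 162 mm against 165. Post face centre is at (0.665, 0.218) with yaw about −5°, and post spacing is 376 mm against 380. I'll move above the bracket for a closer wrist view.

```bash
python3 -m crank '[{"x":-0.014,"y":-0.012,"turn":0.03},{"x":-0.045,"y":-0.04,"turn":0.03},{"x":-0.09,"y":-0.081,"turn":0.03},{"x":-0.135,"y":-0.122,"turn":0.03},{"x":-0.18,"y":-0.162,"turn":0.03},{"x":-0.225,"y":-0.203,"turn":0.03},{"x":-0.27,"y":-0.243,"turn":0.03},{"x":-0.315,"y":-0.284,"turn":0.03},{"x":-0.36,"y":-0.324,"turn":0.03},{"x":-0.405,"y":-0.365,"turn":0.03},{"x":-0.438,"y":-0.394,"turn":0.03},{"x":-0.45,"y":-0.405,"turn":0.03}]' 0.087
python3 -m crank '[{"x":0},{"x":0}]'
python3 - <<'E'
from h import *
o=env.get_obs(); w=imaging.get_calibration("wrist"); im=imaging.read_camera("wrist")
import json; json.dump({k:np.array(v).tolist() for k,v in w.items()},open("w1.json","w"))
print(o['tool_pos'],o['tool_rot'],o['time_s'])
cv2.imwrite("pics/w1.png",cv2.resize(im,None,fx=1.5,fy=1.5,interpolation=cv2.INTER_CUBIC)[...,::-1])
E
```

```text
[0.2269077  0.60859789 0.24057735] [-1.79901189e+02  4.27240113e-03  1.59559028e+02] 0.1invalid input
invalid input
```

View pics/w1.png

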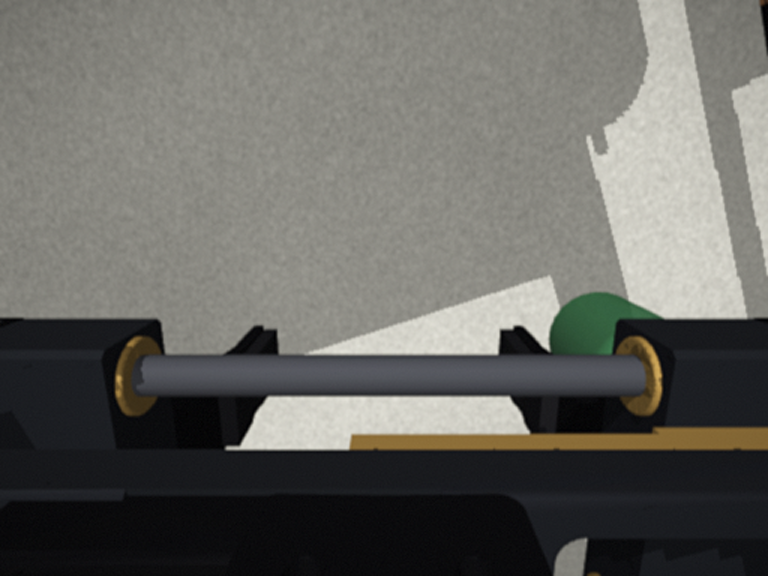

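The rows need all four keys, so nothing moved. The wrist camera sees the tool's +x side, so I'll use the half-turned grasp (tool x towards the post). That keeps the hooks and slots in the wrist view.

```bash
python3 -m crank '[{"x":-0.02,"y":-0.02,"z":-0.02,"turn":0.1},{"x":-0.05,"y":-0.052,"z":-0.04,"turn":0.28},{"x":-0.085,"y":-0.089,"z":-0.06,"turn":0.46},{"x":-0.12,"y":-0.125,"z":-0.06,"turn":0.64},{"x":-0.155,"y":-0.161,"z":-0.06,"turn":0.82},{"x":-0.19,"y":-0.198,"z":-0.06,"turn":1.0},{"x":-0.225,"y":-0.234,"z":-0.06,"turn":1.18},{"x":-0.26,"y":-0.271,"z":-0.06,"turn":1.36},{"x":-0.295,"y":-0.307,"z":-0.06,"turn":1.54},{"x":-0.33,"y":-0.344,"z":-0.06,"turn":1.72},{"x":-0.365,"y":-0.38,"z":-0.06,"turn":1.9},{"x":-0.388,"y":-0.404,"z":-0.06,"turn":2.08}]' 0.087
python3 -m crank '[{"x":0,"y":0,"z":0,"turn":0.18},{"x":0,"y":0,"z":0,"turn":0.36},{"x":0,"y":0,"z":0,"turn":0.54},{"x":0,"y":0,"z":0,"turn":0.72},{"x":0,"y":0,"z":0,"turn":0.9},{"x":0,"y":0,"z":0,"turn":1.03},{"x":0,"y":0,"z":0,"turn":1.09},{"x":0,"y":0,"z":0,"turn":1.09},{"x":0,"y":0,"z":0,"turn":1.09}]'
python3 - <<'E'
from h import *
o=env.get_obs(); w=imaging.get_calibration("wrist"); im=imaging.read_camera("wrist")
import json; json.dump({k:np.array(v).tolist() for k,v in w.items()},open("w2.json","w"))
print(o['tool_pos'],o['tool_rot'],o['time_s'],o['qpos'])
cv2.imwrite("pics/w2.png",cv2.resize(im,None,fx=1.5,fy=1.5,interpolation=cv2.INTER_CUBIC)[...,::-1])
E
```

```text
time_s: 1.65
tool_pos: [0.4501, 0.0923, 0.3015]
tool_rot: [180.0, -0.0, 39.9]
force: [-0.4, -0.1, 0.1]
grip_width: 0.0869
grasp_force: 0.0
time_s: 2.78
tool_pos: [0.4494, 0.095, 0.3015]
tool_rot: [-180.0, 0.0, -22.0]
force: [-0.0, 0.4, 0.6]
grip_width: 0.087
grasp_force: 0.0
[0.44942268 0.09495755 0.30145554] [-1.79999022e+02  9.21694792e-03 -2.20121381e+01] 2.775 [ -36.26503425   -7.41000096   19.1520754   103.92797328    2.43612054
   83.0887963  -129.5671152 ]
```

View pics/w2.png

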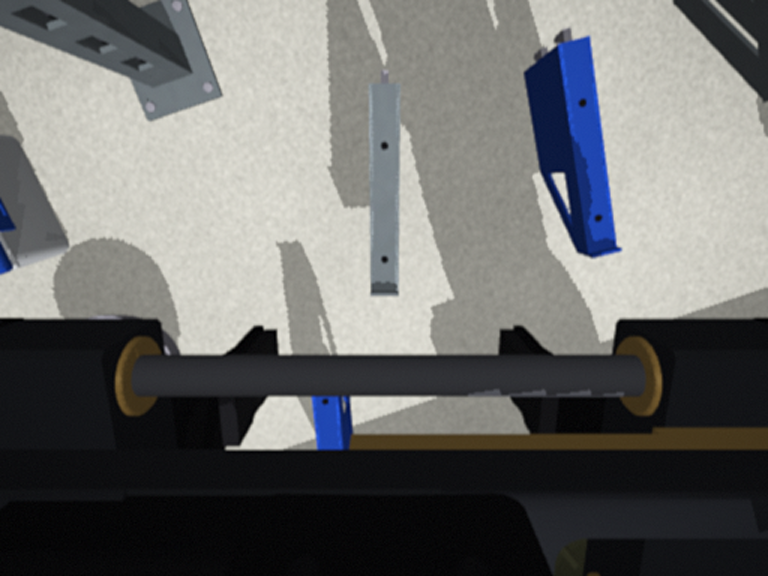

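The wrist view shows the grey bracket: rear edge (370,84)-(398,83), front edge (371,295)-(398,295), hook at (384,75). The empty post's foot plate has front corners at (150,120) and (219,96), with three slots above it at (137,62), (95,42) and (40,15).

```bash
python3 - <<'E'
from h import *; import json
c=json.load(open("w2.json")); W=lambda x,y,z:world(c,(x+.5)/1.5-.5,(y+.5)/1.5-.5,z)
r=[W(370,84,.085),W(398,83,.085)]; f=[W(371,295,.092),W(398,295,.092)]
print(np.round(r+f,4)); a=np.mean(r,0)[:2];b=np.mean(f,0)[:2];d=a-b;L=np.linalg.norm(d);d/=L
print("len",L,"w",np.linalg.norm(r[0]-r[1]),"yaw",np.degrees(np.arctan2(d[1],d[0])),"mid",a-.07*d)
p=W(150,120,.005);q=W(219,96,.005);s=W(187,0,.005);print(p,q,np.linalg.norm(p-q)); e=p-q; n=s-q
print("post yaw",np.degrees(np.arctan2(e[1],e[0]))-90,np.degrees(np.arctan2(n[1],n[0])))
yaw=np.radians(-5); ex=np.array([np.cos(yaw),np.sin(yaw)]);print("face mid",(p+q)[:2]/2+.025*ex)
o=env.get_obs();T=R(o['tool_rot']);m=a-.07*d
print("shift tool",T.T@(np.array([*m,.0425])-o['tool_pos']))
E
```

```text
[[0.5807 0.0561 0.085 ]
 [0.5734 0.0363 0.085 ]
 [0.4299 0.1179 0.092 ]
 [0.4215 0.0971 0.092 ]]
len 0.16329888148737343 w 0.021166617115798765 yaw -22.037538162915318 mid [0.51217914 0.07246514]
[0.64559646 0.25699967 0.005     ] [0.63987789 0.1870958  0.005     ] 0.07013738839275115
post yaw -4.676733939027372 -7.185916132602564
face mid [0.66764204 0.21986884]
shift tool [ 0.06660302 -0.00259896  0.25901809]
```

Both sources agree to a few mm, and the yaws match (bracket −22.0°, post about −4.8°). Foot plate width came out at about 72 mm, so the 76 mm side is the one across the front. Now the grasp.

```bash
python3 -m crank '[{"x":0.02,"y":-0.001,"z":0.025,"turn":0},{"x":0.05,"y":-0.0025,"z":0.06,"turn":0},{"x":0.0665,"y":-0.0025,"z":0.11,"turn":0},{"x":0.0665,"y":-0.0025,"z":0.15,"turn":0},{"x":0.0665,"y":-0.0025,"z":0.19,"turn":0},{"x":0.0665,"y":-0.0025,"z":0.22,"turn":0},{"x":0.0665,"y":-0.0025,"z":0.245,"turn":0},{"x":0.0665,"y":-0.0025,"z":0.258,"turn":0},{"x":0.0665,"y":-0.0025,"z":0.259,"turn":0},{"x":0.0665,"y":-0.0025,"z":0.259,"turn":0}]'
python3 -m crank '[{"x":0,"y":0,"z":0,"turn":0},{"x":0,"y":0,"z":0,"turn":0},{"x":0,"y":0,"z":0,"turn":0},{"x":0,"y":0,"z":0,"turn":0},{"x":0,"y":0,"z":0,"turn":0},{"x":0,"y":0,"z":0,"turn":0},{"x":0,"y":0,"z":0,"turn":0},{"x":0,"y":0,"z":0,"turn":0}]' 0 50
```

```text
time_s: 4.08
tool_pos: [0.5129, 0.0725, 0.0435]
tool_rot: [-179.9, -0.1, -22.1]
force: [-1.1, -0.7, -0.4]
grip_width: 0.0871
grasp_force: 0.0
time_s: 5.08
tool_pos: [0.5121, 0.0725, 0.0426]
tool_rot: [-180.0, -0.0, -22.1]
force: [-0.3, 0.5, 0.5]
grip_width: 0.0238
grasp_force: 50.0
```

The bracket is held: opening 23.8 mm, grip 50 N. Next I lift it and bring it in front of the empty post, 16 mm above home, with its rear face 40 mm short of the post.

```bash
python3 -m crank '[{"x":0,"y":0,"z":-0.01,"turn":0},{"x":0,"y":0,"z":-0.04,"turn":0},{"x":0,"y":0,"z":-0.08,"turn":0},{"x":0,"y":-0.01,"z":-0.115,"turn":-0.02},{"x":-0.004,"y":-0.035,"z":-0.14,"turn":-0.06},{"x":-0.007,"y":-0.065,"z":-0.148,"turn":-0.12},{"x":-0.01,"y":-0.095,"z":-0.148,"turn":-0.18},{"x":-0.013,"y":-0.125,"z":-0.148,"turn":-0.24},{"x":-0.016,"y":-0.15,"z":-0.148,"turn":-0.29},{"x":-0.017,"y":-0.161,"z":-0.148,"turn":-0.302},{"x":-0.017,"y":-0.161,"z":-0.148,"turn":-0.302},{"x":-0.017,"y":-0.161,"z":-0.148,"turn":-0.302}]'
python3 - <<'E'
from h import *
import json
o=env.get_obs(); w=imaging.get_calibration("wrist"); im=imaging.read_camera("wrist")
s=imaging.get_calibration("side"); ims=imaging.read_camera("side"); imt=imaging.read_camera("top")
json.dump({k:np.array(v).tolist() for k,v in w.items()},open("w3.json","w"))
print(o['tool_pos'],o['tool_rot'],o['time_s'])
cv2.imwrite("pics/side3.png",ims[...,::-1]); cv2.imwrite("pics/top3.png",imt[...,::-1]); cv2.imwrite("pics/w3raw.png",im[...,::-1])
a=cv2.resize(im,None,fx=1.5,fy=1.5,interpolation=cv2.INTER_CUBIC)[:340]
b=cv2.resize(ims[170:260,120:260],None,fx=2.85,fy=2.85,interpolation=cv2.INTER_CUBIC); 
t=cv2.resize(imt[100:190,160:288],None,fx=2.85,fy=2.85,interpolation=cv2.INTER_CUBIC)
row=np.hstack([b,t])[:,:768]; row=np.pad(row,((0,0),(0,768-row.shape[1]),(0,0)))
cv2.imwrite("pics/w3.png",np.vstack([a,row])[...,::-1][:600])
E
```

```text
time_s: 6.58
tool_pos: [0.5569, 0.2261, 0.1905]
tool_rot: [179.9, 0.0, -4.9]
force: [0.4, -1.0, -2.7]
grip_width: 0.024
grasp_force: 50.0
[0.55691178 0.22614685 0.19053525] [ 1.79933270e+02  1.03047447e-02 -4.89567458e+00] 6.575
```

View pics/w3.png

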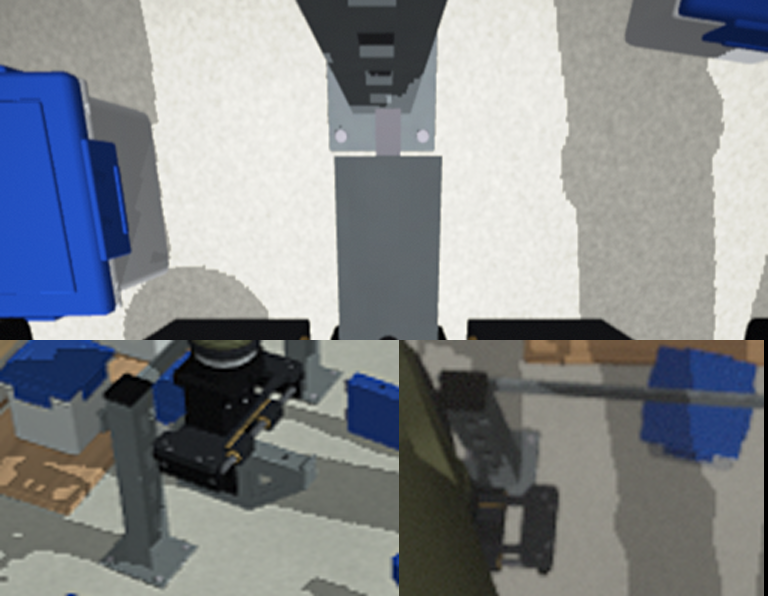

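The wrist view shows the bracket's rear edge at row 156, columns 334–441, with its hook at columns 376–400. The post face edges run from (297,0) to (354,105) and from (447,0) to (408,105), with slots at (375,45), (379,78) and (381,99). I'll fit the post pose to these.

```bash
python3 - <<'E'
from h import *; import json
from scipy.optimize import least_squares
c=json.load(open("w3.json")); V=lambda P:(pix(c,P)+.5)*1.5-.5
def P(p,x,y,z):
    a=np.radians(p[2]); e=np.array([np.cos(a),np.sin(a)]); l=np.array([-e[1],e[0]]); return np.array([*(np.array(p[:2])+x*e+y*l),z])
p0=[.667,.2195,-4.9]
for k in range(4):
    zz=.2-.05*k; print(k,[V(P(p0,0,y,z)).round(0).tolist() for y,z in((.0065,zz),(-.0065,zz),(.0065,zz+.028),(-.0065,zz+.028))])
print("face edges",[V(P(p0,0,y,z)).round(0).tolist() for y in(.02,-.02) for z in(.005,.15)])
print("plate",[V(P(p0,-.025,y,.005)).round(0).tolist() for y in(.038,-.038)])
# bracket
o=dict(p=[.5569,.2261]); 
b=[.5569,.2261,-4.9]; print("bracket rear top",[V(P(b,.07,y,.1905+.0425)).round(0).tolist() for y in(.012,-.012)],"neck",[V(P(b,x,y,.224)).round(0).tolist() for x in (.07,.0815) for y in(.003,-.003)])
E
```

```text
0 [[353.0, 8.0], [401.0, 7.0], [342.0, -45.0], [405.0, -45.0]]
1 [[363.0, 58.0], [397.0, 58.0], [358.0, 34.0], [399.0, 34.0]]
2 [[368.0, 86.0], [395.0, 86.0], [366.0, 72.0], [396.0, 72.0]]
3 [[372.0, 103.0], [394.0, 103.0], [370.0, 95.0], [394.0, 95.0]]
face edges [[355.0, 115.0], [327.0, 58.0], [412.0, 115.0], [433.0, 58.0]]
plate [[330.0, 152.0], [437.0, 152.0]]
bracket rear top [[333.0, 157.0], [443.0, 157.0]] neck [[375.0, 159.0], [400.0, 159.0], [375.0, 107.0], [401.0, 107.0]]
```

The fit matches within a few pixels. The slots sit about 1.2 mm further left than my estimate, so the bracket must go 4 mm left. I'll do that and close to about 18 mm, then check again.

```bash
python3 -m crank '[{"x":0.004,"y":-0.001,"z":0,"turn":0},{"x":0.01,"y":-0.003,"z":0,"turn":0},{"x":0.018,"y":-0.004,"z":0,"turn":0},{"x":0.022,"y":-0.004,"z":0,"turn":0},{"x":0.022,"y":-0.004,"z":0,"turn":0},{"x":0.022,"y":-0.004,"z":0,"turn":0}]'
python3 - <<'E'
from h import *
import json
o=env.get_obs(); w=imaging.get_calibration("wrist"); im=imaging.read_camera("wrist")
json.dump({k:np.array(v).tolist() for k,v in w.items()},open("w4.json","w"))
print(o['tool_pos'],o['tool_rot'],o['time_s'])
cv2.imwrite("pics/w4.png",cv2.resize(im[0:150,160:360],None,fx=4,fy=4,interpolation=cv2.INTER_CUBIC)[...,::-1])
E
```

```text
time_s: 7.48
tool_pos: [0.5789, 0.23, 0.1904]
tool_rot: [180.0, 0.0, -4.8]
force: [-0.6, 0.6, -2.6]
grip_width: 0.0238
grasp_force: 50.0
[0.57893166 0.2300274  0.19043743] [ 1.79992880e+02  2.09648613e-02 -4.76877460e+00] 7.475
```

View pics/w4.png

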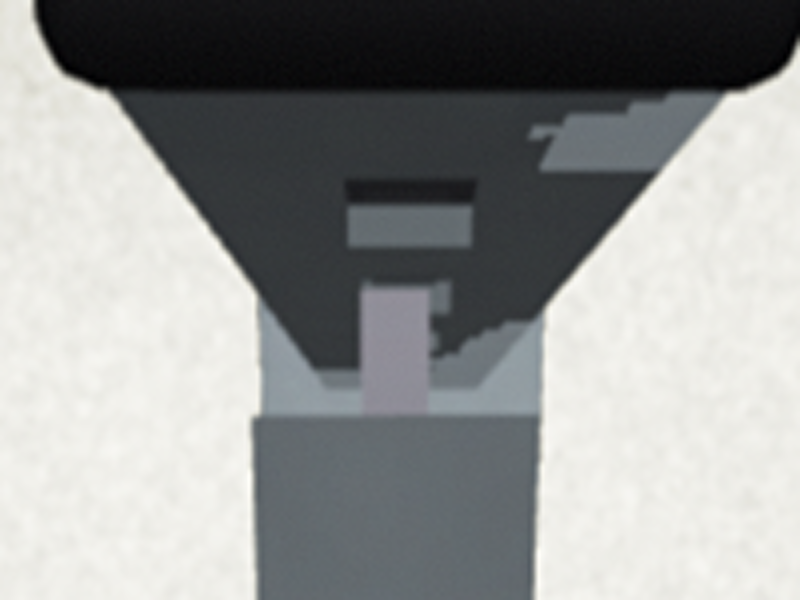

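The top slot is centred at crop column 410 and the hook at 395, so the hook is 1.6 mm too far left. The slot edge is level in the image, so the yaw is right. I'll correct and insert, closing slowly until contact.

```bash
python3 -m crank '[{"x":0.001,"y":0.0016,"z":0,"turn":0},{"x":0.003,"y":0.0016,"z":0,"turn":0},{"x":0.007,"y":0.0016,"z":0,"turn":0},{"x":0.011,"y":0.0016,"z":0,"turn":0},{"x":0.014,"y":0.0016,"z":0,"turn":0},{"x":0.016,"y":0.0016,"z":0,"turn":0},{"x":0.017,"y":0.0016,"z":0,"turn":0},{"x":0.0175,"y":0.0016,"z":0,"turn":0}]'
python3 -m crank '[{"x":0.0005,"y":0,"z":0,"turn":0},{"x":0.001,"y":0,"z":0,"turn":0},{"x":0.0015,"y":0,"z":0,"turn":0},{"x":0.0015,"y":0,"z":0,"turn":0}]'
```

```text
time_s: 8.52
tool_pos: [0.5964, 0.2271, 0.1906]
tool_rot: [-180.0, 0.0, -4.8]
force: [-0.1, -0.3, -4.2]
grip_width: 0.0238
grasp_force: 50.0
time_s: 9.02
tool_pos: [0.5976, 0.227, 0.1906]
tool_rot: [-180.0, 0.0, -4.8]
force: [-1.7, 0.5, -2.6]
grip_width: 0.024
grasp_force: 50.0
```

```bash
python3 -m crank '[{"x":0.0005,"y":0,"z":0,"turn":0},{"x":0.001,"y":0,"z":0,"turn":0},{"x":0.001,"y":0,"z":0,"turn":0}]'
python3 -m crank '[{"x":0.0005,"y":0,"z":0,"turn":0},{"x":0.001,"y":0,"z":0,"turn":0},{"x":0.001,"y":0,"z":0,"turn":0}]'
```

```text
time_s: 9.4
tool_pos: [0.5976, 0.2271, 0.1906]
tool_rot: [180.0, 0.1, -4.7]
force: [-6.4, -0.2, 0.2]
grip_width: 0.0241
grasp_force: 50.0
time_s: 9.78
tool_pos: [0.5976, 0.227, 0.1907]
tool_rot: [180.0, 0.3, -4.7]
force: [-8.2, -0.7, 1.3]
grip_width: 0.0237
grasp_force: 50.0
```

Contact came at TCP x = 0.5976, exactly where the rear face should meet the post. I'll ease the push and go straight down.

```bash
python3 -m crank '[{"x":-0.001,"y":0,"z":0,"turn":0},{"x":-0.0015,"y":0,"z":0.001,"turn":0},{"x":-0.0015,"y":0,"z":0.004,"turn":0},{"x":-0.0015,"y":0,"z":0.007,"turn":0},{"x":-0.0015,"y":0,"z":0.01,"turn":0},{"x":-0.0015,"y":0,"z":0.01,"turn":0}]'
python3 -m crank '[{"x":0,"y":0,"z":0.001,"turn":0},{"x":0,"y":0,"z":0.002,"turn":0},{"x":0,"y":0,"z":0.003,"turn":0},{"x":0,"y":0,"z":0.004,"turn":0},{"x":0,"y":0,"z":0.004,"turn":0}]'
```

```text
time_s: 10.52
tool_pos: [0.5976, 0.2274, 0.1804]
tool_rot: [-180.0, 0.1, -4.7]
force: [-5.1, 0.5, -1.5]
grip_width: 0.0239
grasp_force: 50.0
time_s: 11.15
tool_pos: [0.5976, 0.2278, 0.1779]
tool_rot: [-179.9, 0.1, -4.7]
force: [-8.2, 0.4, 4.4]
grip_width: 0.0235
grasp_force: 50.0
```

```bash
python3 -m crank '[{"x":0,"y":0,"z":0.001,"turn":0},{"x":0,"y":0,"z":0.002,"turn":0},{"x":0,"y":0,"z":0.002,"turn":0}]'
python3 -m crank '[{"x":0,"y":0,"z":0.001,"turn":0},{"x":0,"y":0,"z":0.002,"turn":0},{"x":0,"y":0,"z":0.002,"turn":0}]'
```

```text
time_s: 11.52
tool_pos: [0.5975, 0.2279, 0.1759]
tool_rot: [-179.9, 0.1, -4.7]
force: [-8.0, 0.9, 4.6]
grip_width: 0.0239
grasp_force: 50.0
time_s: 11.9
tool_pos: [0.5976, 0.2281, 0.1744]
tool_rot: [-179.9, 0.1, -4.7]
force: [-9.3, 1.2, 5.6]
grip_width: 0.0239
grasp_force: 50.0
```

```bash
python3 -m crank '[{"x":0,"y":0,"z":0.001,"turn":0},{"x":0,"y":0,"z":0.002,"turn":0},{"x":0,"y":0,"z":0.002,"turn":0}]'
python3 -m crank '[{"x":0,"y":0,"z":0.001,"turn":0},{"x":0,"y":0,"z":0.002,"turn":0},{"x":0,"y":0,"z":0.002,"turn":0}]'
```

```text
time_s: 12.28
tool_pos: [0.5977, 0.2281, 0.1742]
tool_rot: [-179.9, 0.0, -4.7]
force: [-14.1, -0.8, 13.0]
grip_width: 0.0238
grasp_force: 50.0
time_s: 12.65
tool_pos: [0.5976, 0.2284, 0.1739]
tool_rot: [-179.8, -0.0, -4.7]
force: [-17.4, -1.6, 20.9]
grip_width: 0.0237
grasp_force: 50.0
```

```bash
python3 -m crank '[{"x":-0.0005,"y":0,"z":0.001,"turn":0},{"x":-0.001,"y":0,"z":0.002,"turn":0},{"x":-0.001,"y":0,"z":0.003,"turn":0},{"x":-0.001,"y":0,"z":0.003,"turn":0}]'
python3 - <<'E'
from h import *
im=imaging.read_camera("wrist"); s=imaging.read_camera("side"); o=env.get_obs(); print(o['tool_pos'],o['force'],o['wrist_torque'])
c=imaging.get_calibration("side")
a=cv2.resize(im[0:150,160:360],None,fx=3,fy=3,interpolation=cv2.INTER_CUBIC)[:300]
b=cv2.resize(s[110:210,140:290],None,fx=4,fy=4,interpolation=cv2.INTER_CUBIC)[:300]
b=cv2.resize(s[125:225,145:285],None,fx=3,fy=3,interpolation=cv2.INTER_CUBIC)
w=600; f=lambda m:np.pad(m,((0,0),(0,w-m.shape[1]),(0,0)))
cv2.imwrite("pics/w5.png",np.vstack([f(a),f(b)])[...,::-1])
E
```

```text
time_s: 13.15
tool_pos: [0.5976, 0.2285, 0.1734]
tool_rot: [-179.7, -0.1, -4.7]
force: [-18.2, -1.6, 30.4]
grip_width: 0.024
grasp_force: 50.0
[0.5975706  0.22850231 0.17341439] [-18.46203575  -2.52029396  30.19626937] [-0.86087809  3.19398187 -0.15199523]
```

View pics/w5.png

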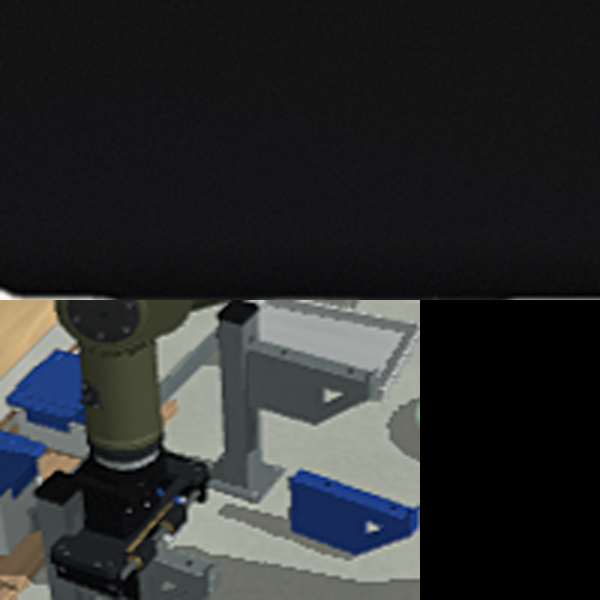

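The hard stop shows as 30 N with almost no further travel, at z = 0.1735 against 0.1745 nominal. I'll relax the push, open the gripper and back straight up.

```bash
python3 -m crank '[{"x":-0.001,"y":0,"z":-0.002,"turn":0},{"x":-0.002,"y":0,"z":-0.004,"turn":0},{"x":-0.003,"y":0,"z":-0.006,"turn":0},{"x":-0.003,"y":0,"z":-0.006,"turn":0}]'
python3 -m crank '[{"x":0,"y":0,"z":0,"turn":0},{"x":0,"y":0,"z":0,"turn":0},{"x":0,"y":0,"z":0,"turn":0},{"x":0,"y":0,"z":0,"turn":0},{"x":0,"y":0,"z":0,"turn":0},{"x":0,"y":0,"z":0,"turn":0}]' 0.06
```

```text
time_s: 13.75
tool_pos: [0.5974, 0.2282, 0.1736]
tool_rot: [-179.8, -0.4, -4.7]
force: [3.4, 2.2, 3.1]
grip_width: 0.0235
grasp_force: 50.0
time_s: 14.5
tool_pos: [0.5944, 0.2272, 0.1715]
tool_rot: [-180.0, 0.0, -4.8]
force: [0.2, 0.4, 0.6]
grip_width: 0.0596
grasp_force: 0.0
```

```bash
python3 -m crank '[{"x":0,"y":0,"z":-0.01,"turn":0},{"x":0,"y":0,"z":-0.035,"turn":0},{"x":0,"y":0,"z":-0.07,"turn":0},{"x":0,"y":0,"z":-0.105,"turn":0},{"x":-0.02,"y":0,"z":-0.135,"turn":0},{"x":-0.055,"y":0,"z":-0.15,"turn":0},{"x":-0.09,"y":0,"z":-0.15,"turn":0},{"x":-0.11,"y":0,"z":-0.15,"turn":0},{"x":-0.12,"y":0,"z":-0.15,"turn":0},{"x":-0.12,"y":0,"z":-0.15,"turn":0},{"x":-0.12,"y":0,"z":-0.15,"turn":0}]'
python3 - <<'E'
from h import *
im=imaging.read_camera("wrist"); s=imaging.read_camera("side"); c=imaging.get_calibration("wrist"); o=env.get_obs(); print(o['tool_pos'])
V=lambda P:pix(c,P).round(1).tolist()
e=np.array([.9965,-.0837]);l=np.array([.0837,.9965]);F=np.array([.6674,.2205])
Q=lambda x,y,z:[*(F+x*e+y*l),z]
for d in(0,.0045): print("rear/front top corners @",d,[V(Q(x,y,.217+d)) for x in(0,-.165+.002) for y in(.012,-.012)])
cv2.imwrite("pics/s6raw.png",s[...,::-1]);cv2.imwrite("pics/w6raw.png",im[...,::-1])
a=cv2.resize(im[0:215,130:400],None,fx=2.6,fy=2.6,interpolation=cv2.INTER_CUBIC)[:,:480]
a=cv2.resize(im[0:215,150:370],None,fx=2.0,fy=2.0,interpolation=cv2.INTER_CUBIC)
b=cv2.resize(s[110:260,130:290],None,fx=2.2,fy=2.2,interpolation=cv2.INTER_CUBIC)
h=max(a.shape[0],b.shape[0]); f=lambda m:np.pad(m,((0,h-m.shape[0]),(0,0),(0,0)))
cv2.imwrite("pics/w6.png",np.hstack([f(a),f(b)])[...,::-1])
E
```

```text
time_s: 15.88
tool_pos: [0.4756, 0.2368, 0.3216]
tool_rot: [180.0, -0.0, -4.8]
force: [-0.6, -0.0, -0.4]
grip_width: 0.0598
grasp_force: 0.0
[0.47552244 0.23681845 0.32136531]
rear/front top corners @ 0 [[241.3, -63.5], [274.9, -63.6], [244.3, 163.6], [272.6, 163.5]]
rear/front top corners @ 0.0045 [[240.9, -67.4], [275.2, -67.5], [244.1, 164.4], [272.9, 164.3]]
```

View pics/w6.png

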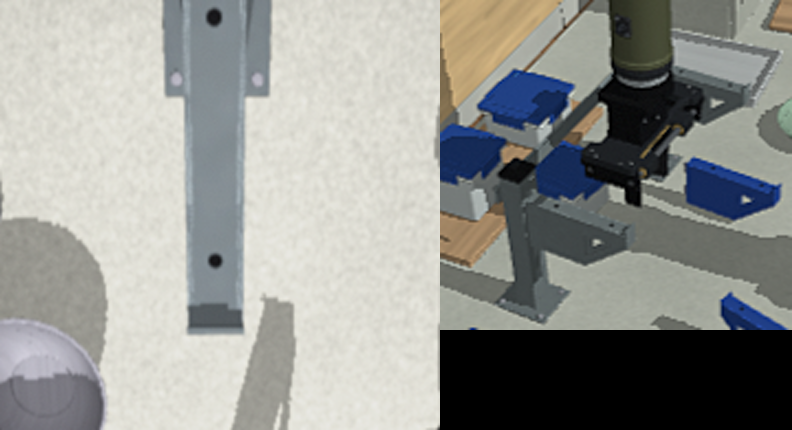

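The bracket hangs in the post and everything else is undisturbed. To prove it is fully down, I'll touch and press its top with closed fingertips about 50 mm in front of the post. If home, contact should come at TCP z = 0.236; if stuck 4–5 mm high, at about 0.240.

```bash
python3 -m crank '[{"x":0.015,"y":0,"z":0,"turn":0},{"x":0.045,"y":0,"z":0,"turn":0},{"x":0.085,"y":0,"z":0,"turn":0},{"x":0.12,"y":0,"z":0.01,"turn":0},{"x":0.138,"y":0,"z":0.03,"turn":0},{"x":0.1425,"y":0,"z":0.055,"turn":0},{"x":0.1425,"y":0,"z":0.07,"turn":0},{"x":0.1425,"y":0,"z":0.076,"turn":0},{"x":0.1425,"y":0,"z":0.078,"turn":0},{"x":0.1425,"y":0,"z":0.078,"turn":0},{"x":0.1425,"y":0,"z":0.078,"turn":0}]' 0
python3 -m crank '[{"x":0,"y":0,"z":0.001,"turn":0},{"x":0,"y":0,"z":0.002,"turn":0},{"x":0,"y":0,"z":0.003,"turn":0},{"x":0,"y":0,"z":0.004,"turn":0},{"x":0,"y":0,"z":0.004,"turn":0}]'
python3 -m crank '[{"x":0,"y":0,"z":0.001,"turn":0},{"x":0,"y":0,"z":0.002,"turn":0},{"x":0,"y":0,"z":0.003,"turn":0},{"x":0,"y":0,"z":0.003,"turn":0}]'
```

```text
time_s: 17.35
tool_pos: [0.6171, 0.2255, 0.2446]
tool_rot: [-179.9, -0.1, -4.8]
force: [0.2, -0.8, -0.1]
grip_width: 0.001
grasp_force: 0.0
time_s: 17.98
tool_pos: [0.6167, 0.2253, 0.2394]
tool_rot: [180.0, 0.0, -4.8]
force: [0.9, 0.0, -0.3]
grip_width: 0.0007
grasp_force: 0.0
time_s: 18.48
tool_pos: [0.6168, 0.2253, 0.2365]
tool_rot: [180.0, 0.0, -4.8]
force: [-0.0, 0.1, 0.0]
grip_width: 0.0002
grasp_force: 0.0
```

Already at 0.2365 with no contact, so it is not stuck high. Pressing further.

```bash
python3 -m crank '[{"x":0,"y":0,"z":0.001,"turn":0},{"x":0,"y":0,"z":0.002,"turn":0},{"x":0,"y":0,"z":0.003,"turn":0},{"x":0,"y":0,"z":0.003,"turn":0}]'
python3 -m crank '[{"x":0,"y":0,"z":0.001,"turn":0},{"x":0,"y":0,"z":0.002,"turn":0},{"x":0,"y":0,"z":0.003,"turn":0},{"x":0,"y":0,"z":0.003,"turn":0}]'
```

```text
time_s: 18.98
tool_pos: [0.6168, 0.2257, 0.2359]
tool_rot: [-179.9, -0.1, -4.8]
force: [-4.4, -1.5, 9.0]
grip_width: 0.0003
grasp_force: 4.4
time_s: 19.48
tool_pos: [0.6168, 0.2258, 0.2357]
tool_rot: [-179.8, -0.1, -4.8]
force: [-8.6, -1.7, 19.1]
grip_width: 0.0004
grasp_force: 9.4
```

Contact is at 0.236, and the bracket stays rigid at 19 N, so it is home. Now I retreat and hand in.

```bash
python3 -m crank '[{"x":0,"y":0,"z":-0.004,"turn":0},{"x":0,"y":0,"z":-0.01,"turn":0},{"x":0,"y":0,"z":-0.03,"turn":0},{"x":0,"y":0,"z":-0.06,"turn":0},{"x":0,"y":0,"z":-0.09,"turn":0},{"x":-0.03,"y":0,"z":-0.11,"turn":0},{"x":-0.07,"y":0,"z":-0.11,"turn":0},{"x":-0.11,"y":0,"z":-0.11,"turn":0},{"x":-0.13,"y":0,"z":-0.11,"turn":0},{"x":-0.13,"y":0,"z":-0.11,"turn":0},{"x":-0.13,"y":0,"z":-0.11,"turn":0}]'
python3 - <<'E'
from h import *
im=imaging.read_camera("wrist"); a=cv2.imread("pics/side3.png"); s=imaging.read_camera("side"); t=imaging.read_camera("top")
f=lambda m:cv2.resize(m,(400,300),interpolation=cv2.INTER_AREA)
cv2.imwrite("pics/f.png",np.vstack([np.hstack([f(s),f(t)]),np.hstack([f(im),f(cv2.resize(s[130:250,130:290],(400,300)))])])[...,::-1])
E
```

```text
time_s: 20.85
tool_pos: [0.4882, 0.2358, 0.3411]
tool_rot: [-180.0, -0.1, -4.8]
force: [-0.1, -0.1, 0.0]
grip_width: 0.0002
grasp_force: 0.0
```

View pics/f.png

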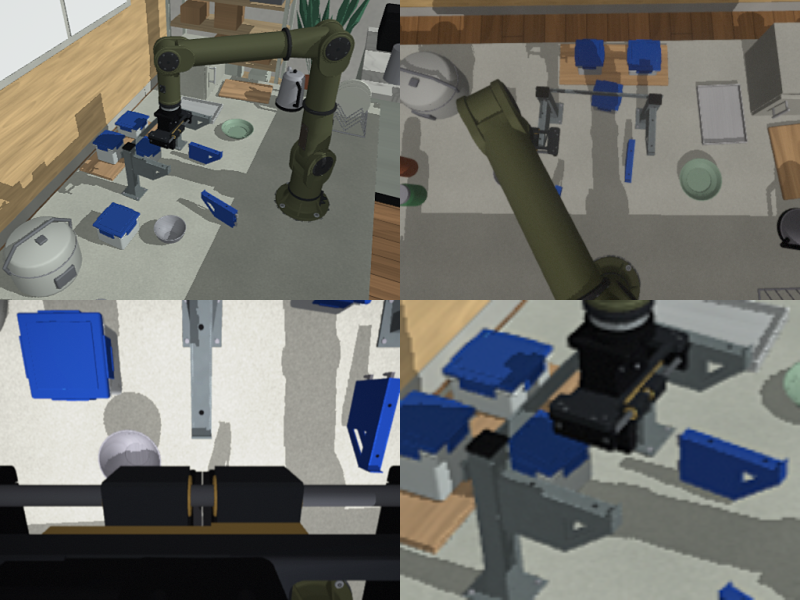

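The final views show the bracket square in the top slots at about (555,505), the gripper clear, and the bystanders where they were.

```bash
python3 -c "
from cell import env
print(env.sign_off())"
```

```text
the job is handed in; nothing more can be done
None
```

The grey bracket is in the top two slots of the empty post, pressed to its hard stop (rigid under a 19 N check push, top at 217 mm like the other bracket) and released; the job was handed in at about 21 s, with nothing else seen to have moved.

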